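# Open the touch-latch cupboard

## Robot

A 6-joint arm with a two-finger parallel gripper is mounted at the origin on the work surface. World frame = base frame: x ahead of the robot, y to its left, z up, the work surface at z = 0. Lengths are in mm, angles in rad, forces in N, time in s.
With the tool pointing down it reaches from about 325 to 900 mm from the base axis. Payload 6.1 kg.
Tool frame: the origin (TCP) lies midway between the tips of the shut fingers; the grasp point (between the pads) lies ctrl.tcp_to_grasp behind it (ctrl.tcp_to_grasp is the distance from the TCP to the grasp point, in mm); z points along the fingers, y is the direction in which the jaws open and shut (so a half turn about z gives the same grasp; the last joint's range is limited). The gripper opens to 85 mm and grips with 20 to 120 N. Pads are 22 mm wide; open, the fingers measure 114 mm over their backs; the gripper's body (76 mm by 85 mm) begins 54 mm behind the grasp point. The pads swing forward as they close: fully open they stand 13 mm farther back than shut.
Start: joints at [-1.457, 0.22, 1.526, -0, 1.395, -0.126], TCP at [148.436, -607.11, 231.3] pointing down, gripper open.
Joint ranges: [-2.98, 2.98], [-0.91, 2.08], [0.09, 2.57], [-1.24, 4.39], [0.2, 2.65], [-2.68, 2.68]. Speed limits (rad/s): [2.57, 2.57, 3.01, 3.14, 3.14, 3.14].

## Interface

Orientations are given as a unit quaternion [w, x, y, z].
In Python, from plant import ctrl, vision, workorder gives the robot as it stands. The module is installed in compiled form; this text tells all that it offers.
- The arm moves only by the tool carry_out, never from a script. Its argument "rows" is a list of rows, each a list of 3 entries, a list of its own where there are three numbers: the shift along the tool's x, y, z in m, then the turn about the tool's z in degrees, then the closure, from 0 (fully open) to 1 (shut). In form: [[[tx, ty, tz], yaw, jaw], ...]. A call has 1 to 12 rows; each row is the pose to reach, as a shift and turn from the pose commanded when the call began, along the tool's axes at that moment; what a row does not reach only later rows make up. A row lasts 1/10 s, in which the tool goes at most 50 mm and 8.59 degrees, less where a joint would pass 70% of its speed; a pose out of reach is approached as far as the arm can. A call with a gripper value outside its range is refused whole. The fingers move at their own pace and stop on an object; "squeeze" is the grip in N (left out, the last holds). Time passes only in rows, so rows that repeat a pose let the fingers close. It gives the time, the measured TCP pose, the force and the opening at its end, in the units of the state.
- ctrl.read_state(): the state, without advancing time (a new reading comes with each control period).
- vision.camera(name): name is "side" or "top"; returns (picture, depth): 400x640x3 uint8, blue, green, red; 400x640 float32, mm along the optical axis (not along the pixel's ray), 0 where there is no reading.
- vision.get_calibration(name): a dict with "fx", "fy", "cx", "cy" (pixels), "position" and "rotation" of the camera in the world. Camera axes: x right, y up, looking along -z (the intrinsics and any distortion apply to the point x, -y, -z); pixel columns grow to the right and rows downward; lengths in mm; the calibration is good to about 2 mm. A picture is of the moment at which its call begins. get_calibration takes no time and is no camera call.
- workorder.sign_off(): hands the job in, once; it reports no verdict.
The state is a dict: "time_s": time; "joint_positions": joint angles; "qvel": joint speeds; "tau": joint torques, N m; "ee_pos": TCP position; "ee_rot": TCP orientation; "contact_force": force on the tool from outside, world axes, zero at the start; "torque": the same for the moment, N m; "gripper_width": finger opening in mm.
Only numpy, scipy, OpenCV 4.12 (cv2) and the standard library are available. Lean on these libraries where they do the work, as an engineer would, in place of code of your own. Each camera call takes 0.05 s, during which the arm holds its last target. There are 200 camera calls.

## Task

Open the blue-topped cupboard without gripping anything: press its blue door inward with the fingertips at the black mark until the catch frees, then draw back and let the spring swing the door ajar by itself. Then reach behind the free edge with the fingers and push the door wide open, about square to the cupboard or farther, and leave it standing open. Leave the white cupboard shut and do not move the small things on the mat.

Things in the scene. Friction and masses are not known exactly. Their poses are not given: they have to be found in the camera images.
- cup_blue: Fixed cupboard with a blue door and a blue top, the one to open; mm: 150 deep (x), 180 wide (y), 200 high (z), walls 8 to 10. Origin: centre of underside. Its x points from the front inward, y to the left seen from the front; the door is on the -x side, facing the robot. Door panel 176 wide, 12 thick, no handle, top level with the carcass; shut, its inner face is 83 and outer face 95 in front of the origin, 8 clear of the carcass.
- blue_press (a point): Press mark: black dot 22 mm across on the outer face of this door near its free (right-hand) edge: 146 mm from the hinge line, 30 from the free edge, 28 below the door's top; a black tick 16 mm wide on the door's top edge is right above it. The point moves and turns with the door: x through the panel to its inner side, y along the panel to the hinge, z up.
- blue_hinge (a point): Point on this door's vertical hinge line: left-hand edge of the door's inner face, level with the door's top (200 mm above the cupboard's underside); its axes turn with the door. The catch and spring parts behind the door all lie lower than 80 mm above the cupboard's underside: the space behind the upper half of the open door is free.
- blue_door (a joint): Blue door's angle, rad: 0 shut and caught, -0.045 pressed in to its stop, 1.57 square open, 1.75 stop. 3 to 5 N at the mark, some 5 mm inward (-0.03), frees the catch (stop at 6.5 mm); once the finger draws back, a spring swings the free edge out to about 0.6 within 1 s. Below 0.55 the spring pushes outward; beyond, the door stays where it is left. The catch does not engage again.
- cup_white: Fixed cupboard with a white door and a white top, the one to leave shut; mm: 150 deep (x), 180 wide (y), 200 high (z), walls 8 to 10. Origin: centre of underside. Its x points from the front inward, y to the left seen from the front; the door is on the -x side, facing the robot. Door panel 176 wide, 12 thick, no handle, top level with the carcass; shut, its inner face is 83 and outer face 95 in front of the origin, 8 clear of the carcass.
- white_press (a point): Press mark: black dot 22 mm across on the outer face of this door near its free (right-hand) edge: 146 mm from the hinge line, 30 from the free edge, 28 below the door's top; a black tick 16 mm wide on the door's top edge is right above it. The point moves and turns with the door: x through the panel to its inner side, y along the panel to the hinge, z up.
- white_hinge (a point): Point on this door's vertical hinge line: left-hand edge of the door's inner face, level with the door's top (200 mm above the cupboard's underside); its axes turn with the door. The catch and spring parts behind the door all lie lower than 80 mm above the cupboard's underside: the space behind the upper half of the open door is free.
- white_door (a joint): Hinge angle of the white door, rad; same touch catch as the blue one: 0 shut. Must stay shut.
- mat: Fixed dark blue desk mat, 620 (x) x 1000 (y) x 3 mm thick; the cupboards and the small things stand on it. Origin: centre of its underside.
- jaw: Loose dental jaw model, pink base 50 x 62, 27 mm high in all, with cream teeth. Origin: centre of its underside. Leave alone.
- jar: Loose closed jar, 56 across, 80 mm high, white cap. Origin: centre of its underside. Leave alone.
- pen: Loose orange pen lying flat along its x axis, 125 long (from -55 to +70), 9 mm thick. Origin on its underside. Leave alone.
- fileblock: Loose aluminium block, 45 x 90 x 35 high, with a row of small coloured file handles on top (53 mm high in all). Origin: centre of its underside. Leave alone.
Not all that is in view belongs to the job. Leave any orange look-alike of the cup_blue alone.

How it is judged:
By the outcome, as a careful person would: the job done as asked, in the order asked, and still so for the second after the job is handed in, with the robot touching nothing.
It also fails if it takes over 48 s, if anything falls off the work surface, if the arm or the gripper's body presses on something with over 40 N, if the wrist force passes 120 N, or if a joint passes its speed limit or range.

## Working session

There is one attempt and no reset: what is moved stays moved. The work goes in short steps, Python scripts to look and compute and a tool call to move; the robot and the scene stay as the last step left them, time stands still between calls to the robot, and variables do not carry over. Pictures are saved under pics/ and viewed, about 8 in all and at most 12, crops included, and the job is handed in when it is done.

Besides the shell and the picture viewer there is one more tool, called after "Emit:" as name([rows], argument=value, ...), one row to a line, values as JSON. carry_out: Moves the arm, as the interface text tells. Its arguments: {"type":"object","properties":{"rows":{"type":"array"},"squeeze":{"type":"number"}},"required":["rows"]}

```bash
mkdir -p pics; python3 - <<'E'
from plant import ctrl, vision
import cv2,numpy as np
print(ctrl.read_state(), ctrl.tcp_to_grasp)
for n in("top","side"):
    p,d=vision.camera(n);np.savez(f"{n}0.npz",p=p,d=d);cv2.imwrite(f"pics/{n}0.png",p);print(n,vision.get_calibration(n))
E
```

```text
{'time_s': 0.0, 'joint_positions': array([-1.45711292e+00,  2.21207509e-01,  1.52762997e+00, -2.81165753e-05,
        1.39466633e+00, -1.26127591e-01]), 'qvel': array([ 0.00021171, -0.00047019, -0.00135261, -0.00047243, -0.00036584,
       -0.00025059]), 'tau': array([-7.16015893e-04, -4.96894097e+01, -3.89398098e+01, -3.23859767e-04,
        1.13329556e-02, -2.29322302e-05]), 'ee_pos': array([ 148.35103745, -606.51856008,  230.20077703]), 'ee_rot': array([-9.55644228e-04,  9.92819195e-01,  1.19620791e-01, -7.89251996e-06]), 'contact_force': array([ 0.33953453, -0.5944905 ,  0.60786919]), 'torque': array([-0.03052061,  0.06005977,  0.01197742]), 'gripper_width': 85.05629553073452} 18.700000000000003
top {'fx': 368.8534044921794, 'fy': 368.8534044921794, 'cx': 327.46634467306717, 'cy': 194.03269784967236, 'position': array([ 402.4144101 ,  152.51211072, 1303.43533572]), 'rotation': array([ 0.71325133,  0.05836303, -0.05072766, -0.69662974])}
side {'fx': 376.7263209899885, 'fy': 376.7263209899885, 'cx': 310.6353660231347, 'cy': 200.79710012354593, 'position': array([ 352.32482321,  429.65038916, 1153.61123788]), 'rotation': array([-0.29882383, -0.05329039,  0.15805444,  0.93961867])}
```

View pics/top0.png

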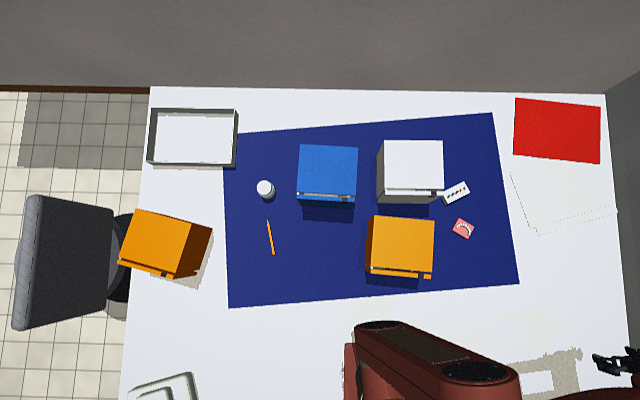

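View pics/side0.png

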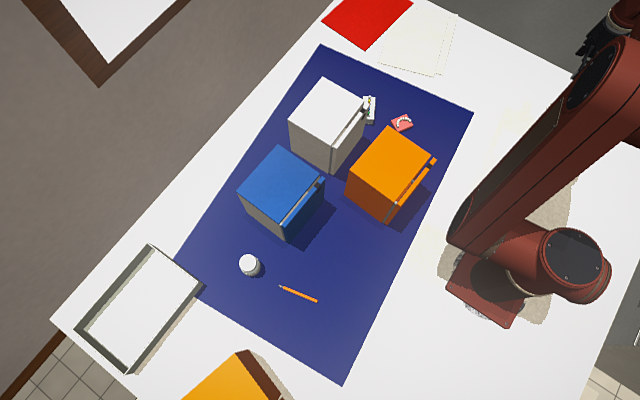

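```bash
cat > h.py <<'E'
import numpy as np,cv2
from scipy.spatial.transform import Rotation as R
from plant import ctrl,vision
def cloud(n,d):
    c=vision.get_calibration(n);v,u=np.mgrid[:400,:640]
    q=c["rotation"];M=R.from_quat([q[1],q[2],q[3],q[0]]).as_matrix()
    P=np.stack([(u-c["cx"])/c["fx"]*d,-(v-c["cy"])/c["fy"]*d,-d],-1)
    return P@M.T+c["position"]
def rot():
    q=ctrl.read_state()["ee_rot"];return R.from_quat([q[1],q[2],q[3],q[0]]).as_matrix()
E
python3 - <<'E'
from h import *
for n in("top","side"):
    f=np.load(n+"0.npz");p,d=f["p"],f["d"];W=cloud(n,d);hsv=cv2.cvtColor(p,cv2.COLOR_BGR2HSV)
    m0=(d>0)&(W[...,2]>190)&(W[...,2]<215)&(W[...,0]>250)&(W[...,0]<900)&(W[...,1]>-250)&(W[...,1]<450)
    k,l,s,c=cv2.connectedComponentsWithStats(m0.astype(np.uint8),connectivity=4)
    for i in range(1,k):
        if s[i,4]>80:
            q=W[l==i];print(n,s[i],np.median(q[:,2]).round(1),hsv[l==i].mean(0).round(),[np.round(a,1) for a in cv2.minAreaRect(q[:,:2].astype(np.float32))])
    # mat level
    mm=(hsv[...,0]>110)&(W[...,2]<20)&(d>0)&(hsv[...,1]>150); print("mat z",np.median(W[mm][:,2]))
f=np.load("top0.npz")["p"];g=np.load("side0.npz")["p"]
a=cv2.resize(f[130:290,250:490],None,fx=2.5,fy=2.5,interpolation=cv2.INTER_CUBIC)
b=cv2.resize(g[140:250,230:350],None,fx=1.6*1.5,fy=2.4,interpolation=cv2.INTER_CUBIC)
o=np.zeros((600,800,3),np.uint8);o[:a.shape[0],:a.shape[1]]=a[:, :800];cv2.imwrite("pics/c0.png",o[:400,:600])
E
```

```text
top [ 383  141   61   55 3142] 203.1 [106.  10. 232.] [array([661.4, -93.6]), array([170. , 181.6]), np.float64(0.9)]
top [ 296  144   62   59 3126] 202.9 [107. 188. 197.] [array([639.6, 169.9]), array([179.9, 171.5]), np.float64(87.7)]
top [ 370  216   65   63 3412] 203.2 [ 20. 214. 227.] [array([421.3, -57.4]), array([181.2, 170.2]), np.float64(85.8)]
mat z 3.081042749264725
side [ 287   76   83   75 3200] 204.5 [ 49.   4. 230.] [array([665.6, -92.7]), array([171.6, 183.7]), np.float64(0.5)]
side [ 349  125   88   83 3622] 204.1 [ 18. 247. 235.] [array([425.1, -56.9]), array([184.4, 170.1]), np.float64(86.0)]
side [ 236  144   89   84 3862] 204.3 [108. 171. 184.] [array([643.4, 170. ]), array([181.9, 171.7]), np.float64(87.8)]
mat z 4.359256394520571
```

View pics/c0.png

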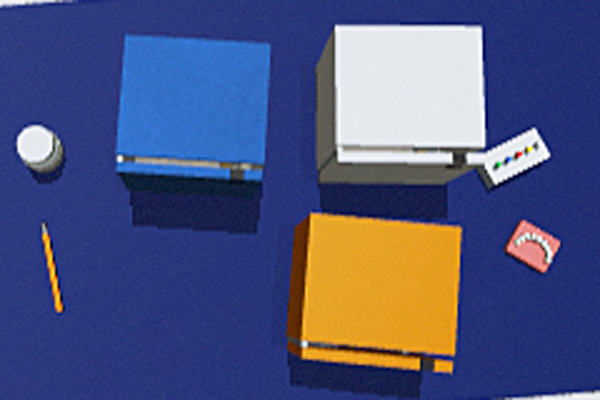

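The top view shows the blue cupboard centred at about (328,172) px, with its tick at about (345,200). The white cupboard is to its right, and the orange look-alike is in front at (400,245). From the measured poses, the press mark is at about (554,115,175) and the cupboard is yawed about -2.3°. I'll shut the jaws, rise, turn 16° and travel.

Emit:
carry_out([
  [[0,0,-0.04],0,1],
  [[0.366,-0.227,-0.04],16,1],
  [[0.366,-0.227,-0.04],16,1],
  [[0.366,-0.227,-0.04],16,1],
  [[0.366,-0.227,-0.04],16,1],
  [[0.366,-0.227,-0.04],16,1],
  [[0.366,-0.227,-0.04],16,1],
  [[0.366,-0.227,-0.04],16,1],
  [[0.366,-0.227,-0.04],16,1],
  [[0.366,-0.227,-0.04],16,1],
  [[0.366,-0.227,-0.04],16,1],
  [[0.366,-0.227,-0.04],16,1],
])

```text
time_s: 1.3
ee_pos: [450.1, -299.2, 270.9]
ee_rot: [-0.0, 1.0, -0.019, -0.001]
contact_force: [-0.3, -0.6, 0.4]
gripper_width: 0.4
```

Emit:
carry_out([
  [[-0.002,-0.418,0],0,1],
  [[-0.002,-0.418,0],0,1],
  [[-0.002,-0.418,0],0,1],
  [[-0.002,-0.418,0],0,1],
  [[-0.002,-0.418,0],0,1],
  [[-0.002,-0.418,0],0,1],
  [[-0.002,-0.418,0],0,1],
  [[-0.002,-0.418,0],0,1],
  [[-0.002,-0.418,0],0,1],
  [[-0.002,-0.418,0.05],0,1],
  [[-0.002,-0.418,0.1],0,1],
  [[-0.002,-0.418,0.1],0,1],
])

```text
time_s: 2.5
ee_pos: [459.2, 116.4, 164.3]
ee_rot: [0.001, 1.0, -0.02, -0.007]
contact_force: [-1.9, -0.6, -0.4]
gripper_width: 0.2
```

```bash
python3 - <<'E'
from h import *
s=ctrl.read_state();print(s["ee_pos"],s["contact_force"])
p,d=vision.camera("top");q,e=vision.camera("side")
a=cv2.resize(p[130:290,260:440],None,fx=2.2,fy=2.2,interpolation=cv2.INTER_CUBIC)
b=cv2.resize(q[130:290,220:400],None,fx=2.2,fy=2.2,interpolation=cv2.INTER_CUBIC)
cv2.imwrite("pics/c1.png",np.hstack([a,b]))
E
```

```text
[459.16596218 116.43290947 164.2589127 ] [-1.91238496 -0.56804818 -0.44737083]
```

View pics/c1.png

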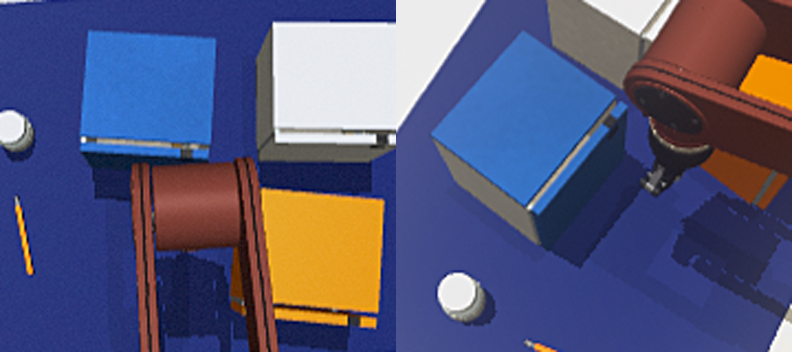

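Emit:
carry_out([
  [[0,0,0],0,1],
  [[0.03,0,0],0,1],
  [[0.06,0,0],0,1],
  [[0.068,0,0],0,1],
  [[0.068,0,0],0,1],
  [[0.068,0,0],0,1],
  [[0.068,0,0],0,1],
])

```text
time_s: 3.3
ee_pos: [531.9, 115.5, 171.9]
ee_rot: [-0.0, 1.0, -0.02, 0.0]
contact_force: [-0.1, -0.3, -0.1]
gripper_width: -0.4
```

Emit:
carry_out([
  [[0.002,0,0.004],0,1],
  [[0.004,0,0.004],0,1],
  [[0.006,0,0.004],0,1],
  [[0.008,0,0.004],0,1],
  [[0.01,0,0.004],0,1],
  [[0.012,0,0.004],0,1],
  [[0.012,0,0.004],0,1],
  [[0.012,0,0.004],0,1],
])

```text
time_s: 4.1
ee_pos: [544.3, 114.9, 167.2]
ee_rot: [0.0, 1.0, -0.02, -0.0]
contact_force: [-2.5, -1.1, 1.6]
gripper_width: 0.1
```

Emit:
carry_out([
  [[0.001,0,0],0,1],
  [[0.002,0,0],0,1],
  [[0.003,0,0],0,1],
  [[0.003,0,0],0,1],
])

```text
time_s: 4.5
ee_pos: [547.6, 114.6, 167.2]
ee_rot: [0.0, 1.0, -0.02, -0.0]
contact_force: [-2.9, -1.3, 1.0]
gripper_width: -0.2
```

Emit:
carry_out([
  [[0.001,0,0],0,1],
  [[0.002,0,0],0,1],
  [[0.0025,0,0],0,1],
  [[0.0025,0,0],0,1],
])

```text
time_s: 4.9
ee_pos: [549.2, 114.5, 167.2]
ee_rot: [0.0, 1.0, -0.02, -0.001]
contact_force: [-7.3, -2.9, 3.2]
gripper_width: 0.2
```

The force has risen to about 7 N, so the door is near its stop and the catch should be free. I'll draw straight back.

Emit:
carry_out([
  [[-0.05,0,0],0,1],
  [[-0.1,0,0],0,1],
  [[-0.145,0,0],0,1],
  [[-0.145,0,0],0,1],
  [[-0.145,0,0],0,1],
  [[-0.145,0,0],0,1],
  [[-0.145,0,0],0,1],
  [[-0.145,0,-0.05],0,1],
  [[-0.145,0,-0.1],0,1],
  [[-0.145,0,-0.1],0,1],
  [[-0.145,0,-0.1],0,1],
  [[-0.145,0,-0.1],0,1],
])

```text
time_s: 6.1
ee_pos: [405.0, 120.3, 266.1]
ee_rot: [0.0, 1.0, -0.02, -0.001]
contact_force: [-0.8, 0.4, 0.4]
gripper_width: 0.4
```

```bash
python3 - <<'E'
from h import *
s=ctrl.read_state();print(s["ee_pos"],s["contact_force"])
p,d=vision.camera("top");q,e=vision.camera("side")
a=cv2.resize(p[130:290,260:440],None,fx=2.2,fy=2.2,interpolation=cv2.INTER_CUBIC)
b=cv2.resize(q[130:290,220:400],None,fx=2.2,fy=2.2,interpolation=cv2.INTER_CUBIC)
cv2.imwrite("pics/c2.png",np.hstack([a,b]))
W=cloud("side",e);hsv=cv2.cvtColor(q,cv2.COLOR_BGR2HSV)
O=np.array([651.5,169.6]);X=np.array([.9992,-.04]);Y=np.array([.04,.9992])
for W in (W,cloud("top",d)):
    L=np.stack([(W[...,:2]-O)@X,(W[...,:2]-O)@Y],-1)
    m=(W[...,2]>197)&(W[...,2]<211)&(L[...,0]<-90)&(L[...,0]>-280)&(abs(L[...,1])<110)
    if m.sum(): r=cv2.minAreaRect(L[m].astype(np.float32));print(m.sum(),r,cv2.boxPoints(r).round())
E
```

```text
[405.03556338 120.3052849  266.09909709] [-0.77696388  0.36548617  0.39602924]
326 ((-134.63772583007812, 17.187366485595703), (172.9632110595703, 13.67680549621582), 57.15478515625) [[-187.  -52.]
 [-176.  -59.]
 [ -82.   86.]
 [ -93.   94.]]
219 ((-136.0984344482422, 19.856937408447266), (167.04537963867188, 12.177319526672363), 57.18307113647461) [[-186.  -47.]
 [-176.  -54.]
 [ -86.   87.]
 [ -96.   93.]]
```

View pics/c2.png

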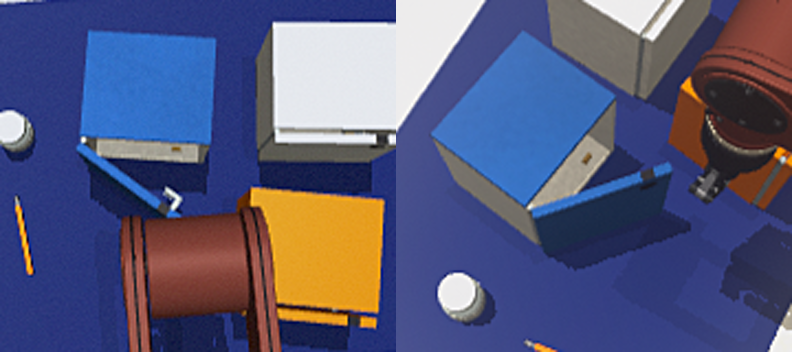

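The door stands ajar at about 0.57 rad; in the crop its free edge is at (178,212) px. The space behind the upper half is free. I'll pass over the door and lower the fingers behind the free edge.

Emit:
carry_out([
  [[0.05,-0.002,0],0,1],
  [[0.1,-0.004,0],0,1],
  [[0.107,-0.004,0],0,1],
  [[0.107,-0.004,0],0,1],
  [[0.107,-0.004,0],0,1],
  [[0.107,-0.004,0.035],0,1],
  [[0.107,-0.004,0.07],0,1],
  [[0.107,-0.004,0.106],0,1],
  [[0.107,-0.004,0.106],0,1],
  [[0.107,-0.004,0.106],0,1],
  [[0.107,-0.004,0.106],0,1],
])

```text
time_s: 7.3
ee_pos: [513.4, 120.5, 164.2]
ee_rot: [-0.0, 1.0, -0.02, 0.002]
contact_force: [0.1, 0.4, 0.3]
gripper_width: -0.1
```

Emit:
carry_out([
  [[-0.003,-0.008,0],0,1],
  [[-0.007,-0.016,0],0,1],
  [[-0.017,-0.023,0],0,1],
  [[-0.026,-0.029,0],0,1],
  [[-0.036,-0.036,0],0,1],
  [[-0.045,-0.043,0],0,1],
  [[-0.052,-0.051,0],0,1],
  [[-0.059,-0.06,0],0,1],
  [[-0.065,-0.069,0],0,1],
  [[-0.071,-0.077,0],0,1],
  [[-0.071,-0.077,0],0,1],
])

```text
time_s: 8.4
ee_pos: [443.1, 201.0, 160.9]
ee_rot: [0.0, 1.0, -0.019, -0.001]
contact_force: [-0.2, -0.3, -0.1]
gripper_width: 0.0
```

Emit:
carry_out([
  [[-0.003,-0.008,0],0,1],
  [[-0.006,-0.017,0],0,1],
  [[-0.009,-0.025,0],0,1],
  [[-0.012,-0.034,0],0,1],
  [[-0.013,-0.041,0],0,1],
  [[-0.014,-0.048,0],0,1],
  [[-0.015,-0.055,0],0,1],
  [[-0.016,-0.06,0],0,1],
  [[-0.016,-0.064,0],0,1],
  [[-0.016,-0.064,0],0,1],
  [[-0.016,-0.064,0],0,1],
])

```text
time_s: 9.5
ee_pos: [430.5, 264.5, 161.0]
ee_rot: [0.0, 1.0, -0.02, -0.0]
contact_force: [-0.6, 0.5, -0.8]
gripper_width: 0.1
```

Next I'll back off sideways (tool +y is to the right), rise and look.

Emit:
carry_out([
  [[0,0.03,0],0,1],
  [[0,0.06,0],0,1],
  [[0,0.06,-0.05],0,1],
  [[0,0.06,-0.1],0,1],
  [[-0.01,0.11,-0.12],0,1],
  [[-0.02,0.16,-0.12],0,1],
  [[-0.02,0.21,-0.12],0,1],
  [[-0.02,0.26,-0.12],0,1],
  [[-0.02,0.31,-0.12],0,1],
  [[-0.02,0.36,-0.12],0,1],
  [[-0.02,0.41,-0.12],0,1],
  [[-0.02,0.41,-0.12],0,1],
])

```text
time_s: 10.7
ee_pos: [393.5, -149.3, 281.2]
ee_rot: [0.001, 1.0, -0.023, -0.0]
contact_force: [0.4, 0.1, 0.2]
gripper_width: -0.4
```

```bash
python3 - <<'E'
from h import *
s=ctrl.read_state();print(s["time_s"],s["ee_pos"],s["contact_force"])
p,d=vision.camera("top");q,e=vision.camera("side")
cv2.imwrite("pics/c3.png",np.hstack([cv2.resize(p[100:310,200:540],(400,247)),cv2.resize(q[50:350,160:480],(400,247))]))
O=np.array([651.5,169.6]);X=np.array([.9992,-.04]);Y=np.array([.04,.9992])
for n,dd in (("side",e),("top",d)):
    W=cloud(n,dd);L=np.stack([(W[...,:2]-O)@X,(W[...,:2]-O)@Y],-1)
    m=(W[...,2]>197)&(W[...,2]<211)&(L[...,0]<-90)&(L[...,0]>-290)&(abs(L[...,1]-60)<80)
    if m.sum(): r=cv2.minAreaRect(L[m].astype(np.float32));print(n,m.sum(),r,cv2.boxPoints(r).round())
    old=np.load(n+"0.npz")["p"];df=cv2.absdiff(old,dict(top=p,side=q)[n]).max(2)
    if n=="top":
        for nm,(x,y,w,h) in dict(jar=(254,176,24,26),pen=(262,216,16,42),jaw=(450,216,28,24),file=(444,178,28,28),white=(376,138,68,68)).items(): print(nm,(df[y:y+h,x:x+w]>60).sum())
E
```

```text
10.7 [ 393.48419948 -149.26437912  281.15271925] [0.40625199 0.12200494 0.21723427]
side 322 ((-171.653564453125, 107.78860473632812), (12.469734191894531, 165.75132751464844), 81.7635726928711) [[-255.  113.]
 [ -91.   90.]
 [ -89.  102.]
 [-253.  126.]]
top 239 ((-174.2191162109375, 106.45985412597656), (12.146988868713379, 169.51473999023438), 81.86310577392578) [[-259.  112.]
 [ -91.   88.]
 [ -89.  100.]
 [-257.  124.]]
jar 0
pen 0
jaw 156
file 0
white 0
```

View pics/c3.png

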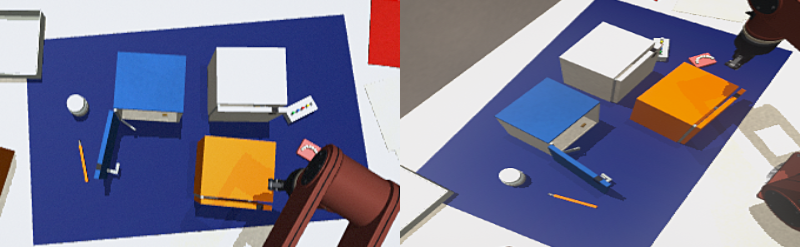

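The door stands at about 98° (1.71 rad). The white cupboard, jar, pen and file block show no change. The jaw is partly covered by the arm in the top view, but the side view shows it at its old place. The tool is free of everything, so I'm handing in.

```bash
python3 -c "
from plant import workorder;print(workorder.sign_off())"
```

```text
the job is handed in; nothing more can be done
None
```

The blue cupboard is open and the job is handed in, after about 10.7 s of robot time.

- **What I did:** I pressed the blue door at its mark with the shut fingertips, up to about 7 N along the press, and drew straight back. The spring swung the door to about 0.57 rad. I then lowered the fingers behind the free edge from above and pushed the door open.
- **Door:** It stands at about 1.71 rad (98°). Both cameras agree.
- **Robot:** It is clear of everything, with no contact force beyond noise.
- **Surroundings:** In the top view, the white cupboard, jar, pen and file block match the first picture.
- **One check that disagreed:** The picture comparison flagged the jaw area, because the arm partly covers it in the top view. In the side view it looks to be in its original place, but I judged that by eye and did not measure it.

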